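# Sweep the sample tins into the collecting tray

## Task

Clear the packing bench: with your fingertips, sweep the three small round tins across the bench top into the open-fronted metal tray, until each lies flat and wholly inside it, past the open edge. Only push them along the bench: do not pick up, tip over or flick any of them. Leave the square tin and everything else on the bench where it is.

Things in the scene. Friction and masses are not known exactly. Their poses are not given: they have to be found in the camera images.
- tin0: one of three identical plain metal tins, flat round discs 44 mm in diameter and 20 mm high, about 50 g, loose, lying flat on the bench; origin at the centre of the underside, z up
- tin1: one of three identical plain metal tins, flat round discs 44 mm in diameter and 20 mm high, about 50 g, loose, lying flat on the bench; origin at the centre of the underside, z up
- tin2: one of three identical plain metal tins, flat round discs 44 mm in diameter and 20 mm high, about 50 g, loose, lying flat on the bench; origin at the centre of the underside, z up
- tray: low three-sided grey steel tray fixed to the bench; its inner floor is a dark sheet level with the bench, with no sill, tins slide straight in along the bench top. Inside 200 mm wide (its x axis) by 130 mm deep (its y axis); walls 5 mm thick and 30 mm high at its +x, -x and +y sides; wholly open at its -y side. Origin at bench level in the middle of the inside, so the open edge is 65 mm towards -y and the inside of the back wall 65 mm towards +y; z up
- square_tin: loose square tin of the same metal among the round ones, 44 x 44 mm, 20 mm high; origin at the centre of the underside. Must stay where it is. 
- stamp: loose hand stamp, 34 x 34 mm foot with an upright wooden handle, 46 mm high in all; origin at the centre of the underside. Must stay where it is. 
- tape_roll: loose roll of tape lying flat, 96 mm in diameter, 45 mm high; origin at the centre of the underside. Must stay where it is. 
- marker: loose marker pen lying flat along its x axis, 100 mm long, 18 mm thick; origin at the middle of its length, on the bench. Must stay where it is. 
- carton: loose orange gift carton, 110 mm (its x) x 230 mm (its y), 70 mm high; origin at the centre of the underside. Must stay where it is. 

How it is judged:
At the end, for the whole second after the job is handed in: All three round tins lie flat on the bench inside the tray, each wholly past the open edge (centre at least 20 mm inside it), at rest; the square tin and the other bystanders are within 20 mm of where they stood (x of tin0 in the frame of tray between -0.085 and 0.085 m and y of tin0 in the frame of tray between -0.045 and 0.05 m and height (world z) of each of tin0, tin1, tin2 below 0.006 m and angle between each of tin0, tin1, tin2's own z axis and vertical below 0.15 rad and linear speed of each of tin0, tin1, tin2 below 0.02 m/s and x of tin1 in the frame of tray between -0.085 and 0.085 m and y of tin1 in the frame of tray between -0.045 and 0.05 m and x of tin2 in the frame of tray between -0.085 and 0.085 m and y of tin2 in the frame of tray between -0.045 and 0.05 m and distance of each of square_tin, stamp, tape_roll, marker, carton from where it was at the start of the episode below 0.02 m); the robot touches nothing.
It fails at once if a round tin is lifted off the bench (more than 12 mm) (height (world z) of any of tin0, tin1, tin2 above 0.012 m).
It fails at once if a round tin is tipped over (angle between any of tin0, tin1, tin2's own z axis and vertical above 0.7 rad).
It fails at once if a round tin is flicked (faster than 0.7 m/s) (linear speed of any of tin0, tin1, tin2 above 0.7 m/s).
It fails at once if the square tin or another bystander is shifted by more than 20 mm (distance of any of square_tin, stamp, tape_roll, marker, carton from where it was at the start of the episode above 0.02 m).
It also fails if it takes over 72 s, if anything falls off the work surface, if the arm or the gripper's body presses on something with over 40 N, if the wrist force passes 120 N, or if a joint passes its speed limit or range.

## Robot

A 7-joint arm with a two-finger parallel gripper is mounted at the origin on the work surface. World frame = base frame: x ahead of the robot, y to its left, z up, the work surface at z = 0. Lengths are in m, angles in rad, forces in N, time in s.
With the tool pointing down it reaches from about 0.425 to 0.825 m from the base axis. Payload 3.6 kg.
Tool frame: the origin (TCP) lies between the finger pads; the fingertips stand 8 mm ahead of it and the grasp point (between the pads) lies 11 mm behind it; z points along the fingers, y is the direction in which the jaws open and shut (so a half turn about z gives the same grasp; the last joint's range is limited). The gripper opens to 93 mm and grips with 3 to 60 N. Pads are 15 mm wide; open, the fingers measure 128 mm over their backs; the gripper's body (75 mm by 188 mm) begins 65 mm behind the grasp point.
Start: joints at [1.101, 0.615, -0.013, 1.423, 0.008, 1.103, -0.04], TCP at [0.279, -0.587, 0.227] pointing down, gripper open.
Joint ranges: [-3.12, 3.12], [-0.3, 2.06], [-1.34, 1.32], [0.26, 2.42], [-1.36, 4.5], [0.01, 1.98], [-2.84, 2.84]. Speed limits (rad/s): [2.79, 2.79, 3.14, 3.14, 3.14, 3.14, 3.14].

## Interface

Orientations are given as [roll, pitch, yaw] about the fixed x, y, z axes, in that order (R = Rz(yaw) Ry(pitch) Rx(roll)).
In Python, from cell import robot gives the robot as it stands. The module is installed in compiled form; this text tells all that it offers.
- The arm moves only by the shell command python3 -m creep 'ROWS' [FORCE]. ROWS is text: rows parted by semicolons, each of 7 numbers parted by spaces: the shift along the tool's x, y, z in mm, then the turn, a rotation vector about the tool's x, y, z in rad, then the closure, from 0 (fully open) to 1 (shut). A call has 1 to 12 rows; each row shifts and turns the commanded pose from where the row before left it, along the tool's axes as they then stand; what a row does not reach is not made up. A row lasts 1/12 s, in which the tool goes at most 41.7 mm and 7.16 degrees, less where a joint would pass 70% of its speed; a pose out of reach is approached as far as the arm can. A call with a gripper value outside its range is refused whole. The fingers move at their own pace and stop on an object; FORCE is the grip in N (left out, the last holds). Time passes only in rows, so rows that do not move let the fingers close. It gives the time, the measured TCP pose, the force and the opening at its end, in the units of the state.
- robot.observe(): the state, without advancing time (a new reading comes with each control period).
- robot.read_camera(name): name is "side" or "top" or "wrist"; returns the picture (400x640x3 uint8, red, green, blue); there is no depth.
- robot.camera_params(name): a dict with "camera_matrix" (3x3 intrinsics, pixels), "D" ([k1, k2, p1, p2, k3] as OpenCV has them; the pictures are not rectified), "R" (3x3) and "t" (3): a world point X has camera coordinates R X + t. Camera axes: x right, y down, z forward; pixel columns grow to the right and rows downward; lengths in m; the calibration is good to about 2 mm. A picture is of the moment at which its call begins: read the wrist's pose just before it. camera_params takes no time and is no camera call; for the wrist camera it gives the pose at the moment of the call.
- robot.finish_job(): hands the job in, once; it reports no verdict.
The state is a dict: "time": time; "q": joint angles; "dq": joint speeds; "joint_torque": joint torques, N m; "eef_pos": TCP position; "tool_rot": TCP orientation; "force": force on the tool from outside, world axes, zero at the start; "wrist_torque": the same for the moment, N m; "grip_width": opening from 0.0 (shut) to 1.0 (fully open).
Only numpy, scipy, OpenCV 4.12 (cv2) and the standard library are available. Lean on these libraries where they do the work, as an engineer would, in place of code of your own. Each camera call takes 0.05 s, during which the arm holds its last target.

## Working session

There is one attempt and no reset: what is moved stays moved. The work goes in short steps, Python scripts to look and compute and a shell command to move; the robot and the scene stay as the last step left them, time stands still between calls to the robot, and variables do not carry over. Pictures are saved under pics/ and viewed, and the job is handed in when it is done.

```bash
mkdir -p pics
python3 - <<'E'
from cell import robot
import cv2
s=robot.observe(); print({k:s[k] for k in('time','eef_pos','tool_rot','grip_width','force')})
for n in('top','side','wrist'):
    im=robot.read_camera(n); cv2.imwrite(f'pics/{n}0.png',im[:,:,::-1])
    p=robot.camera_params(n); print(n,p)
E
```

```text
{'time': 0.0, 'eef_pos': array([ 0.27879578, -0.5863399 ,  0.2254933 ]), 'tool_rot': array([-3.13907341e+00,  3.50358608e-06,  4.43880432e-01]), 'grip_width': 1.0005025115027275, 'force': array([-0.05895087, -0.1010747 , -0.95364532])}
top {'camera_matrix': array([[363.41830383,   0.        , 322.40722186],
       [  0.        , 363.41830383, 193.89234254],
       [  0.        ,   0.        ,   1.        ]]), 'D': array([-0.00521992,  0.        ,  0.        ,  0.        ,  0.        ]), 'R': array([[-0.01372694, -0.99965403,  0.02243637],
       [-0.98842646,  0.01017564, -0.15135914],
       [ 0.15107847, -0.0242544 , -0.98822417]]), 't': array([-0.07426744,  0.58137205,  0.78348081])}
side {'camera_matrix': array([[362.4030818 ,   0.        , 319.00376324],
       [  0.        , 362.4030818 , 192.29710089],
       [  0.        ,   0.        ,   1.        ]]), 'D': array([-0.06080495,  0.        ,  0.        ,  0.        ,  0.        ]), 'R': array([[-0.85888768, -0.51161391, -0.02373093],
       [-0.24677688,  0.45399626, -0.85614751],
       [ 0.44879073, -0.72947831, -0.51618628]]), 't': array([0.46565388, 0.22294825, 0.65795978])}
wrist {'camera_matrix': array([[329.3809157 ,   0.        , 320.55884669],
       [  0.        , 329.3809157 , 198.15979654],
       [  0.        ,   0.        ,   1.        ]]), 'D': array([-0.067465,  0.      ,  0.      ,  0.      ,  0.      ]), 'R': array([[ 0.42976537, -0.90293979, -0.00120837],
       [-0.86462377, -0.41191336,  0.28766841],
       [-0.260245  , -0.12258514, -0.95772931]]), 't': array([-0.64833105, -0.03303068,  0.39056523])}
```

View pics/top0.png

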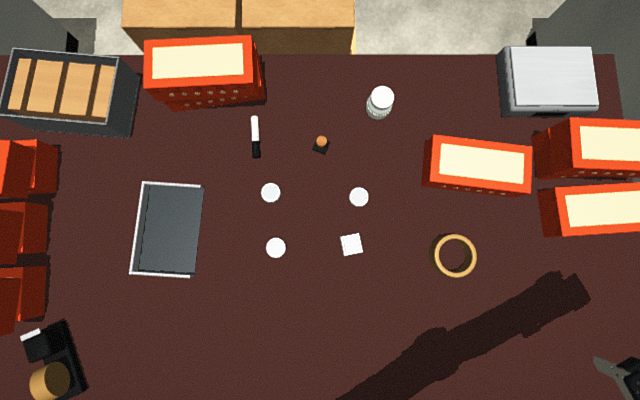

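View pics/side0.png

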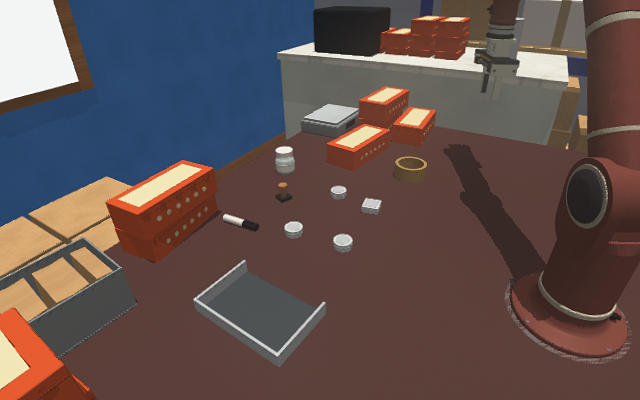

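View pics/wrist0.png

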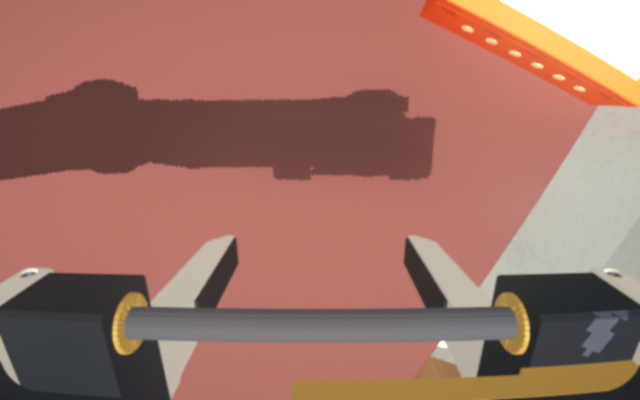

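The top view shows the tray at the left (columns 130–203, rows 182–277), open to the right. The round tins are at (271,192), (276,247) and (359,197), and the square tin is at (351,244). The stamp is at (321,145), the marker at (255,137), and the tape at (455,256). Next I'll convert these to positions.

```bash
cat > h.py <<'E'
from cell import robot
import cv2, numpy as np
def ray(n,uv,z,p=None):
    p=p or robot.camera_params(n)
    uv=np.array(uv,float).reshape(-1,1,2)
    x=cv2.undistortPoints(uv,p['camera_matrix'],p['D']).reshape(-1,2)
    d=np.c_[x,np.ones(len(x))]@p['R']; c=-p['R'].T@p['t']
    return c+d*((z-c[2])/d[:,2])[:,None]
def proj(n,X):
    p=robot.camera_params(n)
    r,_=cv2.Rodrigues(p['R']); return cv2.projectPoints(np.array(X,float).reshape(-1,1,3),r,p['t'],p['camera_matrix'],p['D'])[0].reshape(-1,2)
def blobs(n,im,thr=140,amin=60,amax=900):
    hsv=cv2.cvtColor(im,cv2.COLOR_RGB2HSV)
    m=((hsv[:,:,2]>thr)&(hsv[:,:,1]<60)).astype('uint8')
    k,l,s,c=cv2.connectedComponentsWithStats(m)
    return [(c[i],s[i]) for i in range(1,k) if amin<s[i][4]<amax]
E
python3 - <<'E'
from h import *
np.set_printoptions(precision=4,suppress=True)
for n in('top','side'):
    im=cv2.imread(f'pics/{n}0.png')[:,:,::-1]
    for c,s in blobs(n,im): print(n,c,s,ray(n,c,0.02)[0])
im=cv2.imread('pics/top0.png')
c=cv2.resize(im[170:290,110:290],None,fx=4.4,fy=4.4,interpolation=cv2.INTER_CUBIC); cv2.imwrite('pics/trayz.png',c)
for nm,uv,z in [('stampfoot',(321,147),0),('stamptop',(321,141),.046),('marker',(255,137),.009),('markends',(254,116),.01),('m2',(257,157),.01),('tape',(455,256),.045)]: print(nm,ray('top',uv,z)[0])
print('tape', ray('top',[(432,256),(477,256),(455,234),(455,277)],.03))
E
```

```text
top [34.507  50.4507] [10 48 56 11 71] [0.9492 0.6229 0.02  ]
top [380.4992 100.5041] [367  86  27  31 613] [ 0.8149 -0.2278  0.02  ]
top [ 41.486 118.   ] [  0 114  83   9 107] [0.7749 0.5878 0.02  ]
top [254.45   127.8722] [251 115   8  26 180] [0.7467 0.0796 0.02  ]
top [153.2094 229.2677] [129 181  72  97 635] [0.5062 0.3075 0.02  ]
top [270.1104 192.0736] [261 183  20  19 299] [0.5898 0.0407 0.02  ]
top [358.505  196.3043] [349 187  20  20 299] [ 0.5777 -0.1667  0.02  ]
top [351.0911 244.119 ] [340 233  23  23 395] [ 0.4665 -0.1464  0.02  ]
top [275.2809 247.4167] [266 237  20  21 324] [0.4613 0.0279 0.02  ]
top [ 29.5893 334.3214] [ 20 328  20  13 112] [0.2799 0.5636 0.02  ]
side [627.1548  14.8258] [612  11  28   9 155] [-1.049  -7.8537  0.02  ]
side [331.5017 112.9663] [304 104  55  19 594] [ 0.9099 -0.7254  0.02  ]
side [628.9383 127.5802] [619 126  21   5  81] [-0.2273 -1.1516  0.02  ]
side [283.5963 149.422 ] [275 146  18   8 109] [ 0.8705 -0.3102  0.02  ]
side [284.82 160.46] [276 157  18   9 100] [ 0.8155 -0.2404  0.02  ]
side [160.6957 180.3587] [121 164  80  41 184] [1
[... 193 characters left out ...]
223 214  21  11 118] [0.7384 0.0945 0.02  ]
side [293.1402 226.3902] [284 221  19  12 164] [0.5864 0.0471 0.02  ]
side [342.5337 239.5699] [333 234  20  12 193] [0.4585 0.0342 0.02  ]
side [102.6061 253.3182] [ 82 237  40  35  66] [0.9081 0.3456 0.02  ]
side [253.4905 318.1782] [193 260 132  97 634] [0.493  0.3107 0.02  ]
side [590.8655 312.3193] [561 304  55  14 119] [-0.0356  0.0063  0.02  ]
stampfoot [ 0.7038 -0.0805  0.    ]
stamptop [ 0.705  -0.0797  0.046 ]
marker [0.7274 0.0797 0.009 ]
markends [0.7805 0.0828 0.01  ]
m2 [0.6772 0.074  0.01  ]
tape [ 0.4365 -0.3767  0.045 ]
tape [[ 0.437  -0.3295  0.03  ]
 [ 0.4354 -0.4332  0.03  ]
 [ 0.4861 -0.3859  0.03  ]
 [ 0.3894 -0.3792  0.03  ]]
```

View pics/trayz.png

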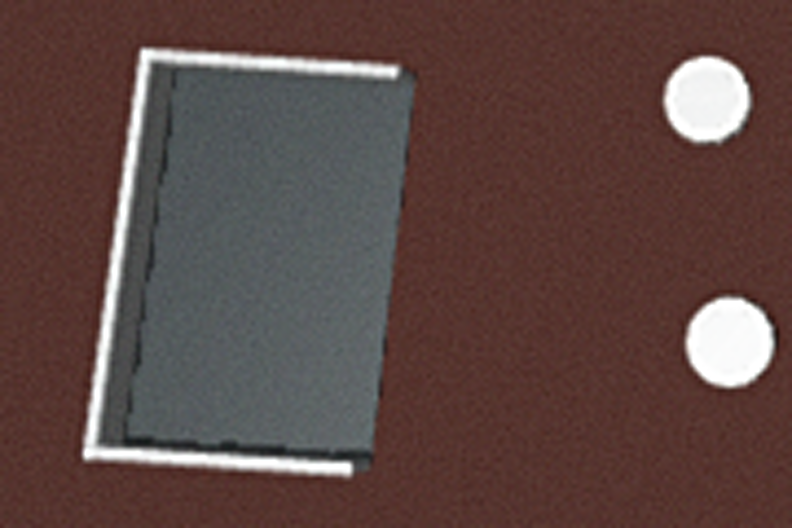

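Run:
```python
from h import *
np.set_printoptions(precision=4,suppress=True)
f=lambda l:[(110+(u+.5)/4.4-.5,170+(v+.5)/4.4-.5) for u,v in l]
# outer corners at rim (z=.03): +x/+y, +x/open, -x/+y, -x/open
P=ray('top',f([(142,48),(401,66),(84,459),(352,475)]),.03); print(P)
Q=ray('top',f([(414,70),(370,468)]),0); print('open edge floor',Q)
# fit: model outer
M=np.array([[.105,.07],[.105,-.065],[-.105,.07],[-.105,-.065]])
z=(M-M.mean(0))@[1,1j]; w=(P[:,:2]-P[:,:2].mean(0))@[1,1j]
k=(np.conj(z)@w)/(np.conj(z)@z); print('scale,yaw',abs(k),np.angle(k))
th=np.angle(k);R=np.array([[np.cos(th),-np.sin(th)],[np.sin(th),np.cos(th)]])
c=P[:,:2].mean(0)-R@M.mean(0);print('tray c',c, 'res',P[:,:2]-(M@R.T+c))
print('openedge pred',(np.array([[.105,-.065],[-.105,-.065]])@R.T+c))
for nm,p in dict(A=(.5898,.0407),B=(.4613,.0279),C=(.5777,-.1667)).items(): print(nm,R.T@(np.array(p)-c))
for g in [(.055,.02),(-.055,.02),(0,-.012)]: print(g,R@g+c)
```

```text
[[0.6183 0.3354 0.03  ]
 [0.6074 0.1998 0.03  ]
 [0.4071 0.3517 0.03  ]
 [0.3973 0.2168 0.03  ]]
open edge floor [[0.6106 0.202  0.    ]
 [0.3986 0.2175 0.    ]]
scale,yaw 1.0058782805190398 -0.0783270295657044
tray c [0.5073 0.2734] res [[ 0.0008  0.0004]
 [ 0.0005 -0.0006]
 [-0.001   0.0003]
 [-0.0003 -0.0001]]
openedge pred [[0.6069 0.2004]
 [0.3976 0.2168]]
A [ 0.1004 -0.2256]
B [-0.0267 -0.2484]
C [ 0.1046 -0.4333]
(0.055, 0.02) [0.5637 0.2891]
(-0.055, 0.02) [0.4541 0.2977]
(0, -0.012) [0.5064 0.2615]
```

Tray centre is (0.507, 0.273), yaw −0.078. The corner fit residuals are at most 1 mm and the scale is 1.006, so it's consistent. I'll set the jaws to about 28 mm so both fingertips cradle a tin while pushing along tool x. First move: across to behind tin A at (0.590, 0.041).

```bash
python3 -m creep '15 -11 0 0 0 0 0.7;27 -20 0 0 0 0 0.7;27 -20 0 0 0 0 0.7;27 -20 0 0 0 0 0.7;27 -20 0 0 0 0 0.7;27 -20 0 0 0 0 0.7;27 -20 0 0 0 0 0.7;27 -20 0 0 0 0 0.7;27 -20 0 0 0 0 0.7;27 -20 0 0 0 0 0.7;27 -20 0 0 0 0 0.7;27 -20 0 0 0 0 0.7' 10
python3 -m creep '27 -20 0 0 0 0 0.7;27 -20 0 0 0 0 0.7;27 -20 0 0 0 0 0.7;27 -20 0 0 0 0 0.7;27 -20 0 0 0 0 0.7;27 -20 0 0 0 0 0.7;27 -20 0 0 0 0 0.7;20 -14 0 0 0 0 0.7;0 0 0 0 0 -0.12 0.7;0 0 0 0 0 -0.12 0.7;0 0 0 0 0 -0.12 0.7;0 0 0 0 0 -0.12 0.7'
python3 -m creep '0 0 0 0 0 -0.12 0.7;0 0 0 0 0 -0.12 0.7;0 0 0 0 0 -0.12 0.7;0 0 0 0 0 -0.12 0.7;0 0 0 0 0 -0.12 0.7;0 0 0 0 0 -0.12 0.7;0 0 0 0 0 -0.04 0.7;0 0 0 0 0 0 0.7'
```

```text
time: 1.15
eef_pos: [0.462, -0.2428, 0.2266]
tool_rot: [-3.141, 0.0, 0.444]
force: [0.2, -0.1, -0.3]
grip_width: 0.303
time: 2.15
eef_pos: [0.5841, -0.0154, 0.2262]
tool_rot: [-3.141, 0.001, 0.93]
force: [-0.2, 0.6, 1.2]
grip_width: 0.3
time: 2.82
eef_pos: [0.584, -0.0159, 0.2263]
tool_rot: [-3.141, -0.0, 1.684]
force: [0.1, -1.1, -0.4]
grip_width: 0.304
```

```bash
python3 -m creep '2 6 15 0 0 0 0.7;2 6.5 25 0 0 0 0.7;0 0 25 0 0 0 0.7;0 0 25 0 0 0 0.7;0 0 25 0 0 0 0.7;0 0 25 0 0 0 0.7;0 0 20 0 0 0 0.7;0 0 10 0 0 0 0.7;0 0 0 0 0 0 0.7'
python3 - <<'E'
from h import *
s=robot.observe(); print(s['time'],s['eef_pos'])
for n in('top','wrist'):
    im=robot.read_camera(n)
    cv2.imwrite(f'pics/{n}1.png',im[:,:,::-1])
    if n=='top':
        for c,t in blobs(n,im): print(c,t[4],ray(n,c,.02)[0])
print(proj('wrist',[.5898,.0407,.02]))
E
```

```text
time: 3.57
eef_pos: [0.5945, -0.0104, 0.0542]
tool_rot: [-3.136, -0.0, 1.683]
force: [-0.2, 0.1, -0.3]
grip_width: 0.296
3.5667 [ 0.59445043 -0.0103606   0.05421556]
[ 72.96197719 110.2661597 ] 263 [0.79378556 0.51505628 0.02      ]
[380.41269841 100.7       ] 630 [ 0.81437067 -0.22756001  0.02      ]
[253.95505618 121.46067416] 89 [0.76285928 0.08099174 0.02      ]
[152.85462555 229.09544787] 681 [0.50658149 0.30832539 0.02      ]
[358.49838188 196.37540453] 309 [ 0.57748985 -0.16671883  0.02      ]
[338.6550152 299.7887538] 658 [ 0.34259469 -0.11516128  0.02      ]
[ 29.59166667 334.16666667] 120 [0.2801871  0.56366134 0.02      ]
[274.73684211 375.18660287] 209 [0.18558308 0.02755649 0.02      ]
[[317.61670146 152.39289144]]
```

View pics/wrist1.png

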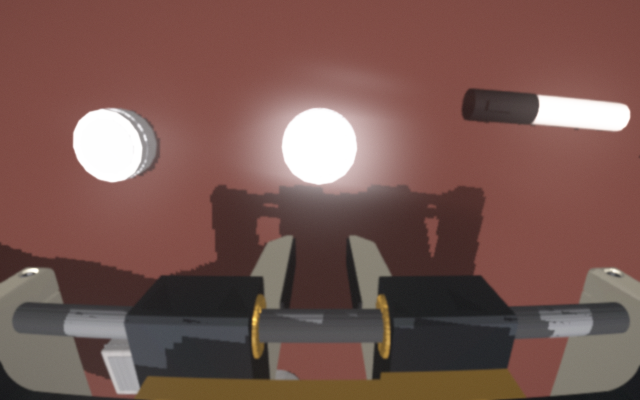

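View pics/top1.png

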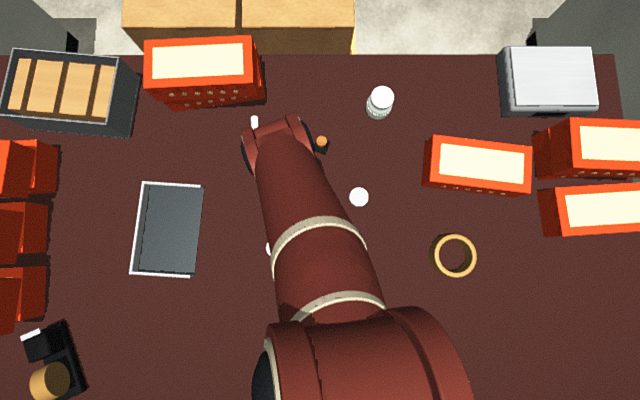

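The wrist picture shows tin A centred between the fingertips at (319,146). Its predicted position was (318,152). The square tin is at lower left, well clear. Next I'll lower the fingers and push.

```bash
python3 -m creep '0 0 15 0 0 0 0.7;0 0 15 0 0 0 0.7;0 0 10 0 0 0 0.7;0 0 0 0 0 0 0.7;8 0 0 0 0 0 0.7;10 0 0 0 0 0 0.7;8 0 0 0 0 0 0.7;8 0 0 0 0 0 0.7;10 0 0 0 0 0 0.7;12 0 0 0 0 0 0.7;14 0 0 0 0 0 0.7;14 0 0 0 0 0 0.7'
python3 - <<'E'
from h import *
im=robot.read_camera('wrist'); cv2.imwrite('pics/wrist2.png',im[:,:,::-1])
E
```

```text
time: 4.67
eef_pos: [0.587, 0.074, 0.0172]
tool_rot: [3.141, 0.001, 1.684]
force: [-0.7, -2.0, 2.0]
grip_width: 0.296
```

View pics/wrist2.png

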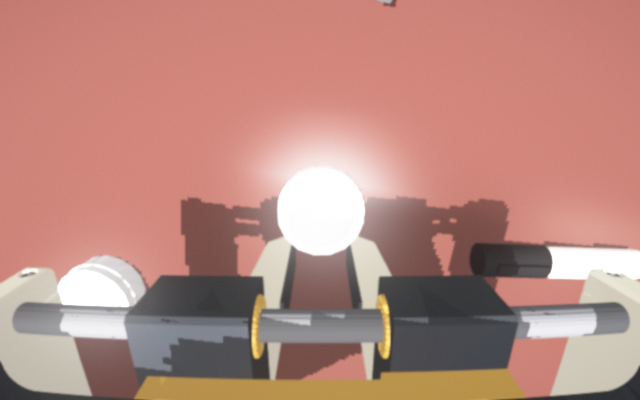

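Tin A (321,210) is nested between both fingertips. I'll keep pushing it into the tray, about 189 mm more.

```bash
python3 -m creep '14 0 2 0 0 0 0.7;16 0 1 0 0 0 0.7;18 0 0 0 0 0 0.7;18 0 0 0 0 0 0.7;18 0 0 0 0 0 0.7;18 0 0 0 0 0 0.7;18 0 0 0 0 0 0.7;18 0 0 0 0 0 0.7;16 0 0 0 0 0 0.7;14 0 0 0 0 0 0.7;10 0 0 0 0 0 0.7;7 0 0 0 0 0 0.7'
python3 -m creep '4 0 0 0 0 0 0.7;0 0 0 0 0 0 0.7'
python3 - <<'E'
from h import *
s=robot.observe(); print(s['time'],s['eef_pos'])
im=robot.read_camera('wrist'); cv2.imwrite('pics/wrist3.png',im[:,:,::-1])
E
```

```text
time: 5.72
eef_pos: [0.5653, 0.2588, 0.0137]
tool_rot: [-3.141, -0.001, 1.685]
force: [-0.7, -1.1, 0.6]
grip_width: 0.3
time: 5.88
eef_pos: [0.5653, 0.2618, 0.0137]
tool_rot: [3.142, -0.0, 1.684]
force: [0.4, -0.7, -0.7]
grip_width: 0.302
5.8833 [0.56528365 0.26183802 0.01366699]
```

View pics/wrist3.png

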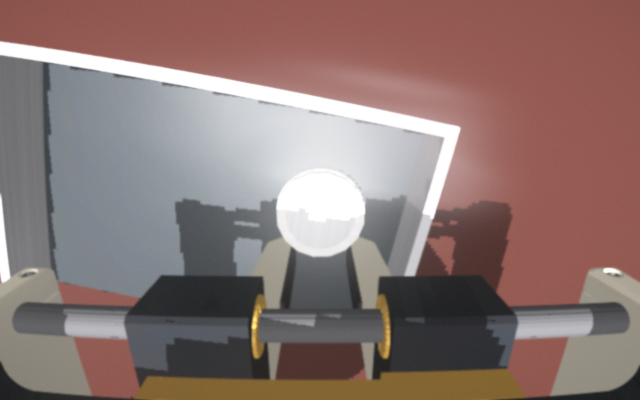

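Tin A (320,210) is inside the tray. Now I'll back off, lift and go behind tin B at (0.461, 0.028).

```bash
python3 -m creep '-10 0 0 0 0 0 0.7;-15 0 0 0 0 0 0.7;-15 0 0 0 0 0 0.7;0 0 15 0 0 0 0.7;0 0 -25 0 0 0 0.7;0 0 -25 0 0 0 0.7;0 0 -20 0 0 0 0.7;0 0 -20 0 0 0 0.7' 2>&1 | tail -5
python3 - <<'E'
from cell import robot
s=robot.observe(); print(s['eef_pos'],s['force'])
E
```

```text
time: 6.6
eef_pos: [0.5707, 0.2179, 0.09]
tool_rot: [3.141, 0.002, 1.68]
force: [-0.2, 0.6, 0.3]
grip_width: 0.3
[0.57065445 0.21791538 0.09002408] [-0.19179793  0.58175202  0.25264465]
```

I made a sign slip in row 4 of that move: it commanded 15 mm down before the lift, so the tips may have brushed the bench. The force now reads normal. I'll look at the scene after this transit.

```bash
python3 -m creep '-12 -7 0 0 0 0 0.7;-20 -12 0 0 0 0 0.7;-24 -14 0 0 0 0 0.7;-24 -14 0 0 0 0 0.7;-24 -14 0 0 0 0 0.7;-24 -14 0 0 0 0 0.7;-24 -14 0 0 0 0 0.7;-24 -14 0 0 0 0 0.7;-24 -14 0 0 0 0 0.7;-20 -11 0 0 0 0 0.7;-12 -6 0 0 0 0 0.7;0 0 0 0 0 0.087 0.7'
python3 -m creep '0 0 0 0 0 0 0.7;0 0 0 0 0 0 0.7'
python3 - <<'E'
from h import *
s=robot.observe(); print(s['time'],s['eef_pos'],s['tool_rot'],s['force'])
for n in('top','wrist','side'):
    p=robot.camera_params(n)
    im=robot.read_camera(n); cv2.imwrite(f'pics/{n}4.png',im[:,:,::-1])
    if n!='side':
        for c,t in blobs(n,im,amax=4000,thr=170):
            w=ray(n,c,.02,p)[0]
            if .35<w[0]<.65 and -.2<w[1]<.35: print(n,c,t[4],w)
E
```

```text
time: 7.6
eef_pos: [0.4602, -0.0312, 0.0884]
tool_rot: [-3.138, 0.004, 1.586]
force: [0.1, 0.5, -0.5]
grip_width: 0.295
time: 7.77
eef_pos: [0.4627, -0.026, 0.0888]
tool_rot: [3.142, 0.001, 1.596]
force: [1.5, -0.4, 0.6]
grip_width: 0.301
7.7667 [ 0.46267595 -0.02603583  0.08881366] [3.14150760e+00 8.03964513e-04 1.59594999e+00] [ 1.52203191 -0.43110473  0.62409744]
top [153.19708029 229.81569343] 548 [0.50492394 0.30745429 0.02      ]
top [358.49477352 196.31707317] 287 [ 0.5776286  -0.16671431  0.02      ]
top [164.34680135 204.58585859] 297 [0.562965  0.2850615 0.02     ]
top [351.23746702 243.99208443] 379 [ 0.46674298 -0.14674775  0.02      ]
wrist [273.43097448 268.59860789] 1724 [ 0.42827115 -0.06931049  0.02      ]
wrist [367.71486408 268.578369  ] 1729 [ 0.5007322 -0.067342   0.02     ]
```

View pics/wrist4.png

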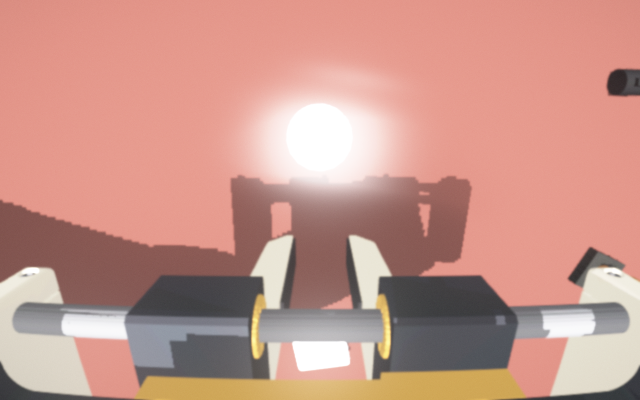

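View pics/side4.png

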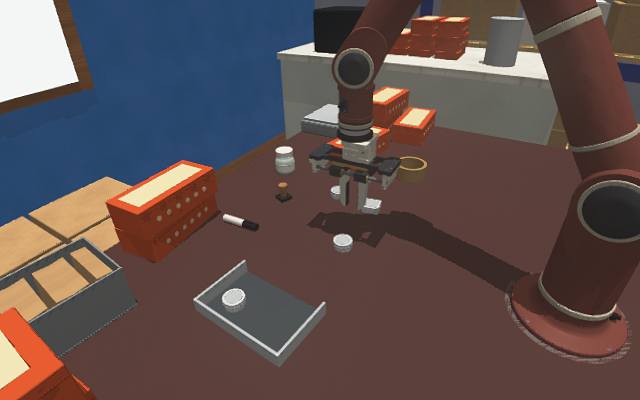

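Tin A is at (0.563, 0.285), flat in the tray, and the side view shows it inside at (233,299). Tin B is straight ahead of the fingers at (319,136), with the square tin behind them. Next I'll go down and push 298 mm.

```bash
python3 -m creep '0 0 15 0 0 0 0.7;0 0 25 0 0 0 0.7;0 0 20 0 0 0 0.7;0 0 10 0 0 0 0.7;0 0 5 0 0 0 0.7;0 0 0 0 0 0 0.7;8 0 0 0 0 0 0.7;10 0 0 0 0 0 0.7;8 0 0 0 0 0 0.7;8 0 0 0 0 0 0.7;10 0 0 0 0 0 0.7;12 0 0 0 0 0 0.7'
python3 -m creep '14 0 0 0 0 0 0.7;16 0 0 0 0 0 0.7;18 0 0 0 0 0 0.7;18 0 0 0 0 0 0.7;18 0 0 0 0 0 0.7;18 0 0 0 0 0 0.7;18 0 0 0 0 0 0.7;18 0 0 0 0 0 0.7;18 0 0 0 0 0 0.7;18 0 0 0 0 0 0.7;16 0 0 0 0 0 0.7;14 0 0 0 0 0 0.7'
python3 - <<'E'
from h import *
s=robot.observe(); print(s['time'],s['eef_pos'])
im=robot.read_camera('wrist'); cv2.imwrite('pics/wrist5.png',im[:,:,::-1])
E
```

```text
time: 8.92
eef_pos: [0.4617, 0.0321, 0.0142]
tool_rot: [3.141, 0.001, 1.596]
force: [0.5, -1.0, 1.6]
grip_width: 0.301
time: 9.92
eef_pos: [0.4556, 0.2376, 0.0141]
tool_rot: [3.141, -0.0, 1.598]
force: [-0.1, -1.7, 1.9]
grip_width: 0.303
9.9167 [0.45564842 0.23757101 0.01405024]
```

View pics/wrist5.png

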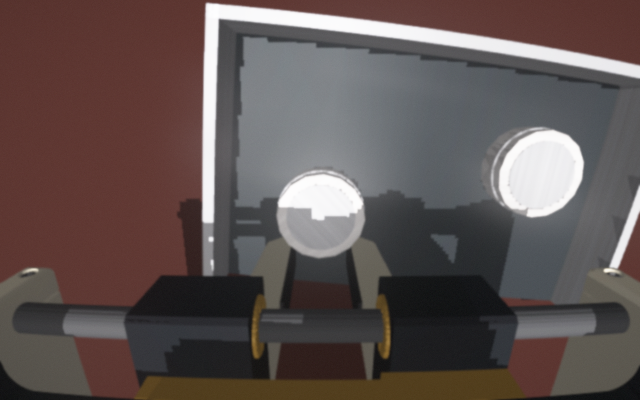

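Tin B (321,212) is nested and entering the tray; tin A (540,172) is untouched. 35 mm remain. After that I'll back off and lift, with the signs checked: lift is negative tool z.

```bash
python3 -m creep '12 0 0 0 0 0 0.7;10 0 0 0 0 0 0.7;7 0 0 0 0 0 0.7;5 0 0 0 0 0 0.7;0 0 0 0 0 0 0.7;-10 0 0 0 0 0 0.7;-15 0 0 0 0 0 0.7;-20 0 0 0 0 0 0.7;0 0 -15 0 0 0 0.7;0 0 -25 0 0 0 0.7;0 0 -25 0 0 0 0.7;0 0 -10 0 0 0 0.7'
python3 -m creep '0 0 0 0 0 0 0.7'
```

```text
time: 10.97
eef_pos: [0.4579, 0.2235, 0.0911]
tool_rot: [3.138, -0.001, 1.594]
force: [0.4, -0.0, 0.3]
grip_width: 0.304
time: 11.05
eef_pos: [0.4581, 0.2241, 0.0907]
tool_rot: [3.137, -0.002, 1.595]
force: [-0.0, -0.1, 0.1]
grip_width: 0.304
```

```bash
python3 -m creep '-15 4 0 0 0 0 0.7;-25 6 0 0 0 0 0.7;-30 8 0 0 0 0 0.7;-30 8 0 0 0 0 0.7;-30 8 0 0 0 0 0.7;-30 8 0 0 0 0 0.7;-30 8 0 0 0 0 0.7;-30 8 0 0 0 0 0.7;-30 8 0 0 0 0 0.7;-30 8 0 0 0 0 0.7;-30 8 0 0 0 0 0.7;-30 8 0 0 0 0 0.7'
python3 -m creep '-30 8 0 0 0 0 0.7;-30 8 0 0 0 0 0.7;-25 7 0 0 0 0 0.7;-15 4 0 0 0 0 0.7;-8 1 0 0 0 0 0.7;0 0 0 0 0 -0.07 0.7;0 0 0 0 0 -0.07 0.7;0 0 0 0 0 0 0.7;0 0 0 0 0 0 0.7'
python3 - <<'E'
from h import *
s=robot.observe(); print(s['time'],s['eef_pos'],s['tool_rot'],s['force'])
for n in('top','wrist'):
    p=robot.camera_params(n)
    im=robot.read_camera(n); cv2.imwrite(f'pics/{n}6.png',im[:,:,::-1])
    for c,t in blobs(n,im,amax=4000,thr=170):
            w=ray(n,c,.02,p)[0]
            if .35<w[0]<.65 and -.2<w[1]<.35: print(n,c,t[4],w)
print(proj('wrist',[.5777,-.1667,.02]))
E
```

```text
time: 12.05
eef_pos: [0.5541, -0.115, 0.0868]
tool_rot: [-3.138, -0.0, 1.596]
force: [0.5, -0.4, 0.0]
grip_width: 0.298
time: 12.8
eef_pos: [0.5853, -0.2192, 0.0876]
tool_rot: [-3.14, -0.002, 1.736]
force: [-0.0, -0.5, -0.9]
grip_width: 0.3
12.8 [ 0.58530569 -0.2192002   0.08758058] [-3.13990670e+00 -1.74158457e-03  1.73611016e+00] [-0.02243605 -0.51264918 -0.86891744]
top [153.23205342 229.12353923] 599 [0.50650686 0.30746277 0.02      ]
top [358.55136986 196.28767123] 292 [ 0.5776971  -0.16684983  0.02      ]
top [164.36038961 204.66233766] 308 [0.56278595 0.28502105 0.02      ]
top [351.06887755 244.13520408] 392 [ 0.46642136 -0.14634992  0.02      ]
top [157.89937107 251.6163522 ] 318 [0.45534978 0.29410452 0.02      ]
[[321.00768651 142.32640166]]
```

View pics/wrist6.png

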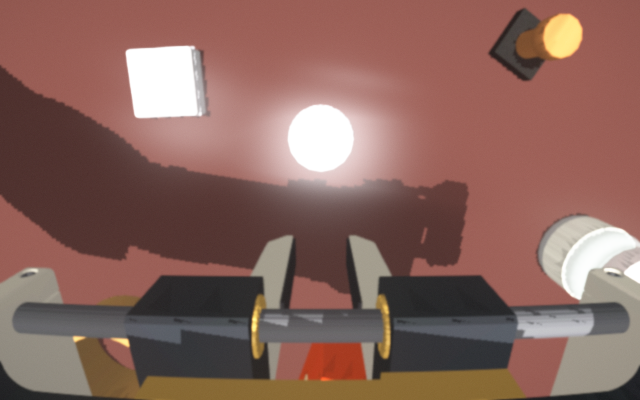

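View pics/top6.png

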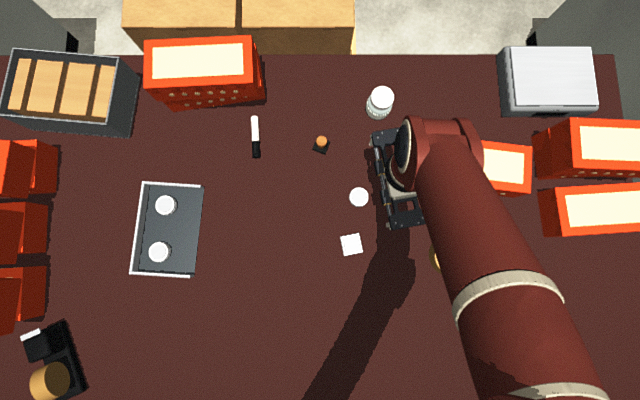

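Tins A (0.563, 0.285) and B (0.455, 0.294) are in the tray. Tin C is centred ahead of the fingers at (320,137). Now down and a 460 mm push between A and B, with a look partway.

```bash
python3 -m creep '0 0 15 0 0 0 0.7;0 0 25 0 0 0 0.7;0 0 20 0 0 0 0.7;0 0 10 0 0 0 0.7;0 0 4 0 0 0 0.7;0 0 0 0 0 0 0.7;8 0 0 0 0 0 0.7;10 0 0 0 0 0 0.7;8 0 0 0 0 0 0.7;8 0 0 0 0 0 0.7;10 0 0 0 0 0 0.7;12 0 0 0 0 0 0.7'
python3 -m creep '14 0 0 0 0 0 0.7;16 0 0 0 0 0 0.7;18 0 0 0 0 0 0.7;18 0 0 0 0 0 0.7;18 0 0 0 0 0 0.7;18 0 0 0 0 0 0.7;18 0 0 0 0 0 0.7;18 0 0 0 0 0 0.7;18 0 0 0 0 0 0.7;18 0 0 0 0 0 0.7;18 0 0 0 0 0 0.7;18 0 0 0 0 0 0.7'
python3 - <<'E'
from h import *
s=robot.observe(); print(s['time'],s['eef_pos'])
im=robot.read_camera('wrist'); cv2.imwrite('pics/wrist7.png',im[:,:,::-1])
E
```

```text
time: 13.9
eef_pos: [0.5772, -0.1647, 0.0153]
tool_rot: [3.14, 0.001, 1.736]
force: [-0.0, -0.8, 0.4]
grip_width: 0.3
time: 14.9
eef_pos: [0.5416, 0.0438, 0.015]
tool_rot: [3.142, 0.0, 1.737]
force: [0.2, -0.4, 1.0]
grip_width: 0.299
14.9 [0.54156429 0.04378955 0.01497357]
```

View pics/wrist7.png

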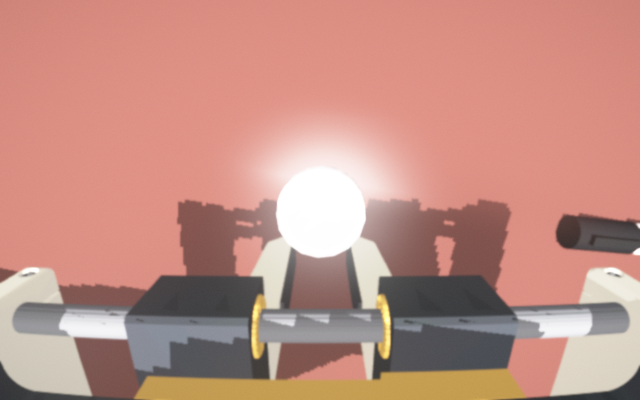

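Tin C (321,211) is nested. About 196 mm remain.

```bash
python3 -m creep '14 0 0 0 0 0 0.7;18 0 0 0 0 0 0.7;18 0 0 0 0 0 0.7;18 0 0 0 0 0 0.7;18 0 0 0 0 0 0.7;18 0 0 0 0 0 0.7;18 0 0 0 0 0 0.7;16 0 0 0 0 0 0.7;16 0 0 0 0 0 0.7;14 0 0 0 0 0 0.7;10 0 0 0 0 0 0.7;8 0 0 0 0 0 0.7'
python3 -m creep '6 0 0 0 0 0 0.7;4 0 0 0 0 0 0.7;0 0 0 0 0 0 0.7;0 0 0 0 0 0 0.7'
python3 - <<'E'
from h import *
s=robot.observe(); print(s['time'],s['eef_pos'])
im=robot.read_camera('wrist'); cv2.imwrite('pics/wrist8.png',im[:,:,::-1])
E
```

```text
time: 15.95
eef_pos: [0.5106, 0.2268, 0.0147]
tool_rot: [-3.141, -0.0, 1.738]
force: [0.0, -0.3, 1.1]
grip_width: 0.299
time: 16.28
eef_pos: [0.5098, 0.2351, 0.0146]
tool_rot: [-3.141, 0.0, 1.736]
force: [-0.2, -0.4, -0.8]
grip_width: 0.297
16.2833 [0.50981749 0.23511123 0.01459883]
```

View pics/wrist8.png

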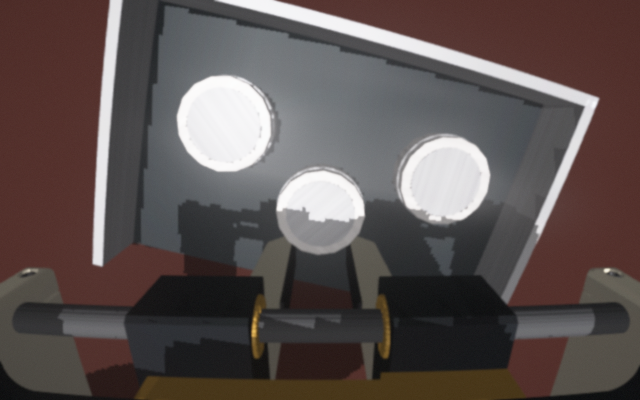

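All three tins are inside, with tin C at about tray y −0.014 against a limit of −0.045. Backing off, lifting clear and checking.

```bash
python3 -m creep '-10 0 0 0 0 0 0.7;-15 0 0 0 0 0 0.7;-20 0 0 0 0 0 0.7;-5 0 -15 0 0 0 0.7;0 0 -25 0 0 0 0.7;0 0 -25 0 0 0 0.7;0 0 -25 0 0 0 0.7;-15 0 -25 0 0 0 0.7;-25 0 -15 0 0 0 0.7;-30 0 0 0 0 0 0.7;-30 0 0 0 0 0 0.7;-30 0 0 0 0 0 0.7'
python3 -m creep '-25 0 0 0 0 0 0.7;-15 0 0 0 0 0 0.7;0 0 0 0 0 0 0.7;0 0 0 0 0 0 0.7;0 0 0 0 0 0 0.7'
python3 - <<'E'
from h import *
c=np.array([.5073,.2734]);th=-.0783;R=np.array([[np.cos(th),-np.sin(th)],[np.sin(th),np.cos(th)]])
s=robot.observe(); print(s['time'],s['eef_pos'])
for n in('top','side'):
    im=robot.read_camera(n); cv2.imwrite(f'pics/{n}9.png',im[:,:,::-1])
    if n=='top':
        for b,t in blobs(n,im,amax=4000,thr=150):
            w=ray(n,b,.02)[0]
            if .35<w[0]<.8 and -.25<w[1]<.35: print(n,b,t[4],w,R.T@(w[:2]-c))
E
```

```text
time: 17.33
eef_pos: [0.5395, 0.055, 0.1451]
tool_rot: [3.141, 0.001, 1.735]
force: [1.3, 0.5, -0.2]
grip_width: 0.3
time: 17.75
eef_pos: [0.5457, 0.0197, 0.1447]
tool_rot: [-3.141, -0.001, 1.738]
force: [-0.6, 0.7, -0.2]
grip_width: 0.297
17.75 [0.54573406 0.01965551 0.14468775]
top [253.81818182 123.01818182] 110 [0.75893835 0.08126167 0.02      ] [ 0.26589642 -0.17186648]
top [152.52808989 230.10754414] 623 [0.50427471 0.30893918 0.02      ] [-0.00579589  0.03519365]
top [164.51118211 204.69648562] 313 [0.5627024  0.28466996 0.02      ] [0.05435112 0.01556901]
top [174.69303797 229.01582278] 316 [0.50616477 0.2585836  0.02      ] [ 2.71832935e-05 -1.48598048e-02]
top [351.06818182 244.13131313] 396 [ 0.46643027 -0.14634854  0.02      ] [-0.00791177 -0.42165931]
top [157.89751553 251.60869565] 322 [0.45536705 0.29410963 0.02      ] [-0.05339374  0.01658398]
```

View pics/top9.png

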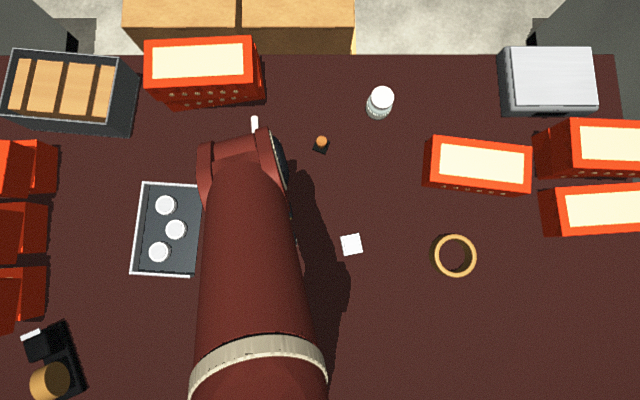

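View pics/side9.png

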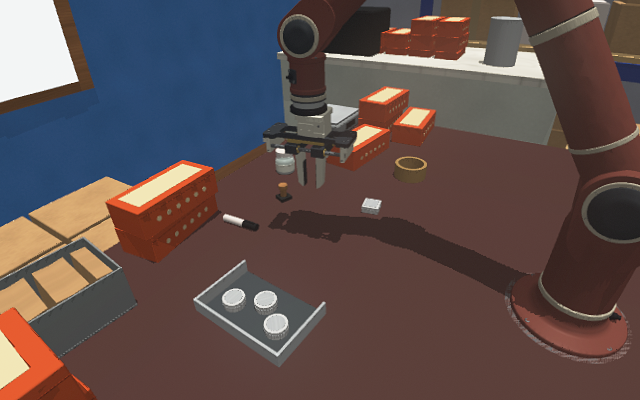

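All three tins lie flat in the tray, at top-view pixels (165,205), (175,229) and (158,252). The square tin (351,244), stamp, tape roll, cartons and marker look the same as at the start, and the arm is clear.

```bash
python3 -c "
from cell import robot
print(robot.finish_job())"
```

```text
the job is handed in; nothing more can be done
None
```

I swept all three round tins along the bench into the tray, using two partly closed fingertips as a cradle, and handed the job in at about 18 s of the 72 s.

**Tins:** the last top view puts them at tray (x, y) of (0.054, 0.016), (−0.053, 0.017) and (0.000, −0.015) m. All are within the limits of ±0.085 m in x and −0.045 to 0.05 m in y. The side view shows all three lying flat.

**Other objects:** the square tin measured the same as at the start, to under 1 mm. I compared the stamp, tape roll and cartons only by eye in the top view, and the marker by eye in the side view because the arm partly hid it from the top camera. None had visibly moved.

**One mistake:** while backing off the first tin, I typed one 15 mm row downward instead of up. The fingertips may have briefly touched the bench or tray floor. The force read normal (under 1 N) at the end of that move and in later moves, and the first tin had not moved. I have no reading of the peak force at that moment.

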